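# Refit the speed knob of the shoe-finishing machine

## Robot

A 6-joint arm with a two-finger parallel gripper is mounted at the origin on the work surface. World frame = base frame: x ahead of the robot, y to its left, z up, the work surface at z = 0. Lengths are in m, angles in rad, forces in N, time in s.
With the tool pointing down it reaches from about 0.35 to 0.725 m from the base axis. Payload 6 kg.
Tool frame: the origin (TCP) lies midway between the tips of the shut fingers; the grasp point (between the pads) lies 19 mm behind it; z points along the fingers, y is the direction in which the jaws open and shut (so a half turn about z gives the same grasp; the last joint's range is limited). The gripper opens to 85 mm and grips with 20 to 120 N. Pads are 22 mm wide; open, the fingers measure 114 mm over their backs; the gripper's body (76 mm by 85 mm) begins 54 mm behind the grasp point. The pads swing forward as they close: fully open they stand 13 mm farther back than shut.
Start: joints at [-0.82, 0.04, 0.085, 0, -1.615, -0.334], TCP at [0.243, -0.549, 0.231] pointing down, gripper open.
Joint ranges: [-2.56, 2.56], [-1.29, 2.01], [-1.08, 1.49], [-3.29, 1.98], [-2.81, -0.18], [-2.99, 2.99]. Speed limits (rad/s): [2.57, 2.57, 3.01, 3.14, 3.14, 3.14].

## Interface

Orientations are given as [roll, pitch, yaw] about the fixed x, y, z axes, in that order (R = Rz(yaw) Ry(pitch) Rx(roll)).
In Python, from station import arm gives the robot as it stands. The module is installed in compiled form; this text tells all that it offers. Calls block until the motion is done:
- arm.move_ptp(position, orientation): joint-space move of the TCP to a pose.
- arm.move_l(position, frame=None, feed=0.15, guard=None): straight line of the TCP; frame=None keeps the orientation; feed is the mean speed in m/s. With guard (N) it stops when the force on the tool has changed by that much, and returns True; else False.
- arm.goto_joints(angles): joint-space move.
- arm.ungrasp() and arm.clamp(effort=None): open the fingers fully, or close them until they stop; effort is the grip in N (None keeps the last).
- arm.wait(seconds).
- arm.solve_ik(position, orientation): joint angles nearest the present ones, or None.
- arm.get_state(): the state.
- arm.camera(name): name is "side" or "top" or "wrist"; returns a dict with "pixels" (480x640x3 uint8, blue, green, red), "fx", "fy", "cx", "cy" (pixels), "R" (3x3) and "t" (3): a world point X has camera coordinates R X + t. Camera axes: x right, y down, z forward; pixel columns grow to the right and rows downward; lengths in m; the calibration is good to about 2 mm. A picture is of the moment at which its call begins. There is no depth.
A pose or a line that the arm cannot do raises arm.MotionError and nothing moves.
- arm.close_job(): hands the job in, once; it reports no verdict.
Trained networks look in the newest picture that a camera, given by its name, has taken for a name from the list of things; names that differ only in an ending like _2 or _b are one class to them, and where a whole thing is asked for, a point or a joint stands for the part that bears it (a point fixed in the world has none). Each returns a list of dicts, best first, with "p" (0 to 1); they miss things now and then, are a little off and sometimes report something else, mostly with a low value. They report only what shows in the picture. A call takes as long as a camera call. They do not tell look-alikes from the thing itself.
- arm.boxes_of(name, camera): "at" ([x, y, z] in m, in world coordinates, good to about 4 mm: the middle of the surface that is visible of it).
- arm.mark_of(name, camera): "at" ([x, y, z] in m, in world coordinates, good to about 4 mm: a listed point, or the origin of a listed thing).
The state is a dict: "t": time; "joint_pos": joint angles; "joint_velocities": joint speeds; "joint_torque": joint torques, N m; "tool_pos": TCP position; "eef_rot": TCP orientation; "contact_force": force on the tool from outside, world axes, zero at the start; "wrist_torque": the same for the moment, N m; "opening": finger opening in m.
Only numpy, scipy, OpenCV 4.12 (cv2) and the standard library are available. Lean on these libraries where they do the work, as an engineer would, in place of code of your own. Each camera call takes 0.05 s, during which the arm holds its last target.

## Task

The speed knob has come off the shoe-finishing machine: put the big pointer knob back on the bare D-shaft, with the flat of its bore on the flat of the shaft, and push it down until it snaps fully home. Only then turn it clockwise so that its pointer points straight at the long mark on the panel, and let go. Leave the other things on the bench where they are.

Things in the scene. Friction and masses are not known exactly. Their poses are not given: they have to be found in the camera images.
- knob: Big black pointer knob, loose, upright on the bench, 100 to 200 g: round hub 60 mm across, 40 mm tall, with a grip bar across its top. Origin: on its axis at the hub's underside; z up, x towards the bar's pointed end. In the underside a D-shaped blind bore, 36 mm deep, 28.4 mm across; its flat is on the pointed side, square to x, 7.2 mm from the axis, so it fits only one way round (within about 5 degrees).
- knob_bar (a point): Top of the knob's grip bar, on the knob's axis, 76 mm above its underside; axes as the knob's. The bar is 20 mm wide with upright sides and rises from 40 to 76 mm. One end is square, 29 mm from the axis; the other tapers (from 22 mm out) to a blunt point 40 mm from the axis, with a thin metal line on top at that end.
- shaft_seat (a point): Foot of the bare metal D-shaft, on its axis, at the machine's panel, 75 mm above the bench: where the origin of the fully home knob comes to lie. z up; x points square out of the shaft's flat and turns with the shaft, so the knob's x must match it. The shaft is 26 mm across and 34 mm high, its flat 6 mm from the axis.
- shaft_top (a point): Top of the D-shaft, 34 mm above the panel, its rim bevelled (3 mm in, 4 mm down); axes as shaft_seat. Two sprung balls stick out of its round sides 13 mm above the panel. The knob going down meets them with its underside 18 mm above the panel and needs about 10 N (up to 15); over the last 4 mm they snap in and draw it down to the panel, and then hold it against about 10 N.
- shaft (a joint): Angle of the D-shaft, rad, growing anticlockwise seen from above; 0 when its flat faces the long mark. It starts 0.7 to 1.3 rad anticlockwise of the mark and turns from -0.7 to 2.0, with stops there but none at the mark; light friction (0.06 N m) keeps it where it is left. The fitted knob turns it, with about 0.1 rad of play.
- mark (a point): Middle of the long mark, a white bar 34 x 7 mm on the round dark dial plate of the machine's panel (2 mm high), 63 mm from the shaft's axis; x points along the mark, straight away from the shaft; z up. The shorter marks round the shaft have no part in the task.
- machine: Grey shoe-finishing machine, fixed; base 240 (x) x 400 (y) x 75 mm high, origin at the centre of its underside; x points from its front (robot's side) to its back, y left. The shaft's axis stands on the flat top at x -20, y +110 mm; a motor and felt wheel, up to 195 mm high, fill the half with y below -30 mm.
- glue_can: Bystander, to be left alone: plain metal can, 72 mm across, 85 mm tall; origin at the centre of its underside.
- hammer: Bystander, to be left alone: hammer, 240 mm long, lying down; origin at the centre of its underside.
- brush: Bystander, to be left alone: hand brush, 190 mm long, lying down; origin at the centre of its underside.
- spool: Bystander, to be left alone: wooden thread spool, 52 mm across, 65 mm tall, standing; origin at the centre of its underside.
- round_knob: Bystander, to be left alone: small plain round black knob with no pointer, 42 mm across, 34 mm tall: a spare that does not belong on this shaft; origin at the centre of its underside.
Things that resemble listed ones, but are neither listed nor needed, are in the scene too. What is shaped like the knob but pink or red is not meant.

How it is judged:
On the way, in this order (a step that is already met when the one before it is completed fails the run):
1. the knob is snapped fully home on the D-shaft (z of knob in the frame of shaft_seat between -0.004 and 0.0028 m and horizontal distance between knob and shaft_seat below 0.004 m and angle between knob's own z axis and vertical below 0.06 rad and angle between the x axis of knob and the x axis of shaft_seat, either way round below 0.25 rad), for 0.2 s.
2. the fitted knob is turned so that it points at the long mark (all of step 1 and angle between the x axis of knob and the x axis of mark, either way round below 0.17 rad and value of joint shaft below 0.4 rad), for 0.2 s.
At the end, for the whole second after the job is handed in: Knob home on the shaft (underside within 2.8 mm of the panel, axes within 4 mm, tilt under 0.06 rad, bore flat on shaft flat), pointer within 0.17 rad of the long mark, at rest, released; other things within 30 mm of where they stood (all of step 2 and linear speed of knob below 0.02 m/s and angular speed of knob below 0.15 rad/s and contact force between the fingers and knob below 0.1 N); the robot touches nothing.
It fails at once if another thing on the bench is moved by more than 30 mm (distance of any of glue_can, hammer, brush, spool, round_knob from where it was at the start of the episode above 0.03 m).
It also fails if it takes over 48 s, if anything falls off the work surface, if the arm or the gripper's body presses on something with over 40 N, if the wrist force passes 120 N, or if a joint passes its speed limit or range.

## Working session

There is one attempt and no reset: what is moved stays moved. The work goes in short steps, each a Python script; the robot and the scene stay as the last script left them, time stands still between calls to the robot, and variables do not carry over. Pictures are saved under pics/ and viewed, and the job is handed in when it is done.

```bash
mkdir -p pics; cat > h.py <<'E'
import numpy as np, cv2
from station import arm
def snap(c,fn=None):
    d=arm.camera(c)
    if fn: cv2.imwrite('pics/'+fn,d["pixels"])
    return d
def px2w(d,u,v,z):
    R=np.array(d["R"]);t=np.array(d["t"])
    ray=R.T@np.array([(u-d["cx"])/d["fx"],(v-d["cy"])/d["fy"],1]); c=-R.T@t
    return c+ray*(z-c[2])/ray[2]
def w2px(d,X):
    p=np.array(d["R"])@np.array(X)+np.array(d["t"])
    return np.array([d["fx"]*p[0]/p[2]+d["cx"],d["fy"]*p[1]/p[2]+d["cy"]])
E
python3 - <<'E'
from h import *
for c in ("top","side"):
    d=snap(c,c+"1.png")
    print(c,d["fx"],-np.array(d["R"]).T@np.array(d["t"]))
    for n in ("knob","knob_bar","shaft_top","shaft_seat","mark","machine","round_knob"):
        for r in arm.mark_of(n,c): print(n,round(r["p"],2),np.round(r["at"],3),w2px(d,r["at"]).astype(int))
print(arm.get_state()["t"])
E
```

```text
top 436.73919822755346 [0.46761012 0.11899747 0.83418368]
knob 0.79 [ 0.547  0.3   -0.   ] [224 220]
knob 0.62 [ 0.367  0.334 -0.   ] [208 315]
knob 0.59 [0.433 0.258 0.003] [247 280]
knob_bar 0.85 [0.364 0.335 0.077] [196 323]
knob_bar 0.77 [0.438 0.262 0.077] [237 279]
knob_bar 0.56 [0.553 0.293 0.079] [218 213]
shaft_top 0.66 [ 0.537 -0.138  0.078] [467 217]
shaft_top 0.64 [ 0.537 -0.136  0.11 ] [472 215]
shaft_seat 0.49 [ 0.537 -0.138  0.078] [467 217]
machine 0.75 [ 0.557 -0.246  0.001] [510 209]
machine 0.45 [ 0.349  0.173 -0.001] [293 323]
round_knob 0.93 [0.408 0.469 0.002] [136 295]
round_knob 0.43 [0.551 0.297 0.077] [216 214]
side 613.4528909007821 [0.18376509 0.83071093 0.82164264]
knob 0.65 [ 0.436  0.262 -0.001] [326 362]
knob 0.65 [ 0.369  0.333 -0.002] [347 411]
knob 0.61 [ 0.55   0.297 -0.   ] [256 354]
knob_bar 0.94 [0.544 0.298 0.077] [255 325]
knob_bar 0.77 [0.436 0.261 0.079] [326 330]
knob_bar 0.59 [0.367 0.333 0.076] [349 381]
shaft_top 0.71 [ 0.535 -0.138  0.108] [363 166]
shaft_top 0.44 [0.546 0.298 0.075] [254 326]
shaft_top 0.23 [0.406 0.471 0.002] [285 478]
shaft_seat 0.71 [ 0.539 -0.136  0.074] [359 179]
mark 0.96 [ 0.593 -0.139  0.076] [336 172]
machine 0.77 [ 0.555 -0.248  0.005] [370 176]
round_knob 0.84 [0.409 0.469 0.004] [284 475]
0.8
```

View pics/top1.png

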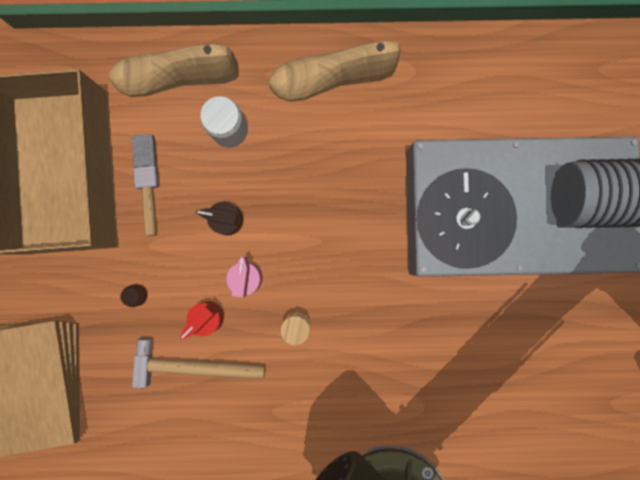

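View pics/side1.png

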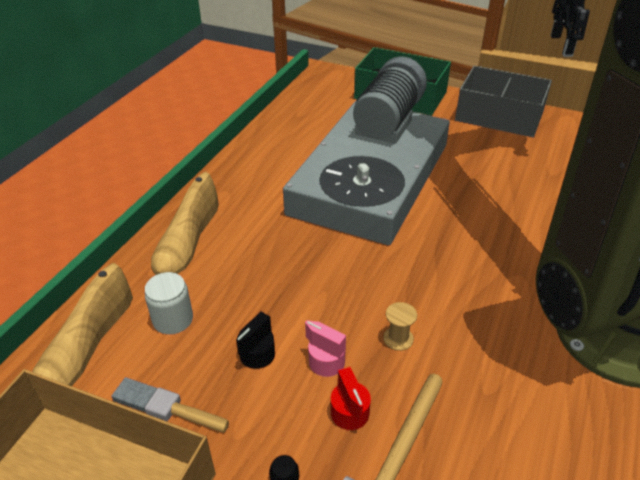

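```bash
python3 - <<'E'
import cv2,numpy as np
a=cv2.imread('pics/top1.png')[180:350,150:280];b=cv2.imread('pics/top1.png')[150:290,400:540];c=cv2.imread('pics/side1.png')[300:440,200:380]
r=lambda i:cv2.resize(i,(395,int(i.shape[0]*395/i.shape[1])),interpolation=cv2.INTER_CUBIC)
x,y=r(a),r(b)
h=max(x.shape[0],y.shape[0]);o=np.zeros((h,790,3),np.uint8);o[:x.shape[0],:395]=x;o[:y.shape[0],395:]=y
cv2.imwrite('pics/crop1.png',o);cv2.imwrite('pics/crop2.png',cv2.resize(c,None,fx=4,fy=4,interpolation=cv2.INTER_CUBIC))
E
```

```text
(no output)
```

View pics/crop1.png

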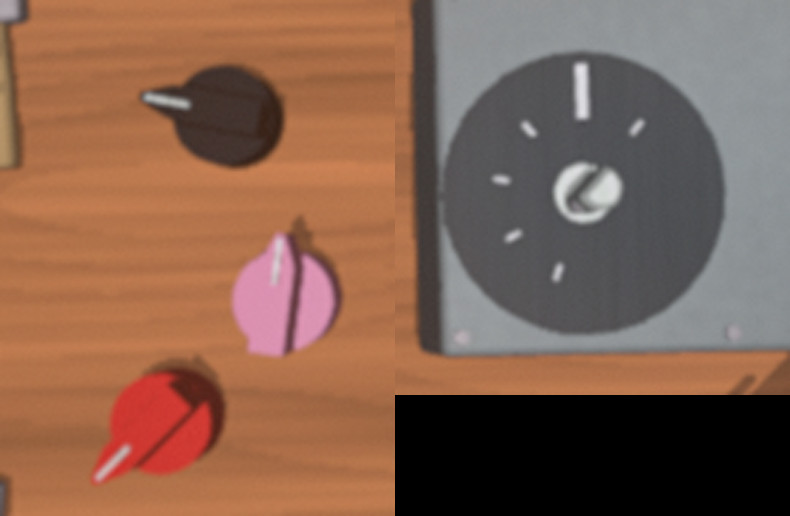

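View pics/crop2.png

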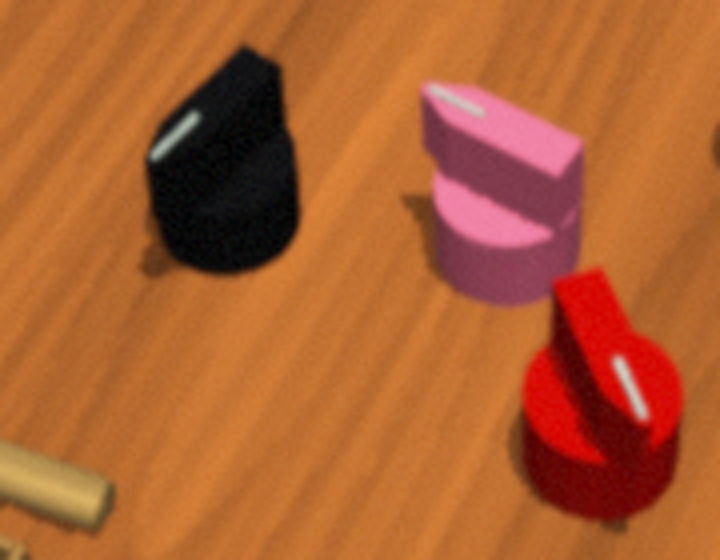

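Candidates in the top view are the black pointer knob at (220,217), the pink one at (243,278), the red one at (203,319) and the small round black knob at (133,295). I choose the black one at (220,217). The crop shows a grip bar and a metal line pointing left and slightly up, so its yaw is about 1.4. The shaft is at (468,217), with its flat facing up and to the left. The long mark is at (467,182). Next I'll take a close look at the shaft with the wrist camera.

```bash
python3 - <<'E'
from h import *
s=arm.get_state(); p=np.array(s["tool_pos"]); print(p,s["eef_rot"])
d=snap("wrist"); R=np.array(d["R"]); print("cam",-R.T@d["t"]-p, "axis",R[2],d["fx"])
for yaw in (1.39,1.39-np.pi,0.9,0.9-np.pi,0,-np.pi,np.pi,2.4,-2.2): 
    q=arm.solve_ik([0.537,-0.138,0.3],[np.pi,0,yaw]); q2=arm.solve_ik([0.548,0.297,0.1],[np.pi,0,yaw])
    print(yaw,None if q is None else np.round(q,2),None if q2 is None else np.round(q2,2))
E
```

```text
[ 0.24289851 -0.54860662  0.23128344] [ 3.14152585e+00  2.86672752e-06 -2.72481606e+00]
cam [-0.07664312 -0.03462612  0.14208012] axis [ 0.29485536  0.13126403 -0.946483  ] 398.9335941354829
1.39 [ 0.11 -0.06  0.11  0.   -1.74  2.85] [ 0.82  0.13 -0.06  0.   -1.38  2.14]
-1.7515926535897932 [ 0.11 -0.06  0.11  0.   -1.74 -0.29] [ 0.82  0.13 -0.06  0.   -1.38 -1.  ]
0.9 [ 0.11 -0.06  0.11  0.   -1.74  2.36] [ 0.82  0.13 -0.06  0.   -1.38  1.65]
-2.241592653589793 [ 0.11 -0.06  0.11  0.   -1.74 -0.78] [ 0.82  0.13 -0.06 -0.   -1.38 -1.49]
0 [ 0.11 -0.06  0.11  0.   -1.74  1.46] [ 0.82  0.13 -0.06  0.   -1.38  0.75]
-3.141592653589793 [ 0.11 -0.06  0.11 -0.   -1.74 -1.68] [ 0.82  0.13 -0.06 -0.   -1.38 -2.39]
3.141592653589793 [ 0.11 -0.06  0.11 -0.   -1.74 -1.68] [ 0.82  0.13 -0.06 -0.   -1.38 -2.39]
2.4 [ 0.11 -0.06  0.11 -0.   -1.74 -2.42] None
-2.2 [ 0.11 -0.06  0.11  0.   -1.74 -0.74] [ 0.82  0.13 -0.06  0.   -1.38 -1.45]
```

```bash
python3 - <<'E'
from h import *
p=np.array(arm.get_state()["tool_pos"])
arm.move_l([p[0],p[1],0.34],feed=0.25)
arm.move_ptp([0.537,-0.138,0.26],[np.pi,0,-2.24])
d=snap("wrist","w1.png")
for n in ("shaft_top","shaft_seat","mark"):
    for r in arm.mark_of(n,"wrist"): print(n,round(r["p"],2),np.round(r["at"],4),w2px(d,r["at"]).astype(int))
np.savez("w1.npz",R=d["R"],t=d["t"],k=[d[k] for k in("fx","fy","cx","cy")])
print(arm.get_state()["t"])
E
```

```text
shaft_top 0.72 [ 0.5375 -0.1351  0.1082] [323 221]
shaft_seat 0.85 [ 0.5324 -0.1409  0.0773] [324 202]
mark 0.72 [ 0.596  -0.1344  0.0759] [271 251]
3.4917
```

View pics/w1.png

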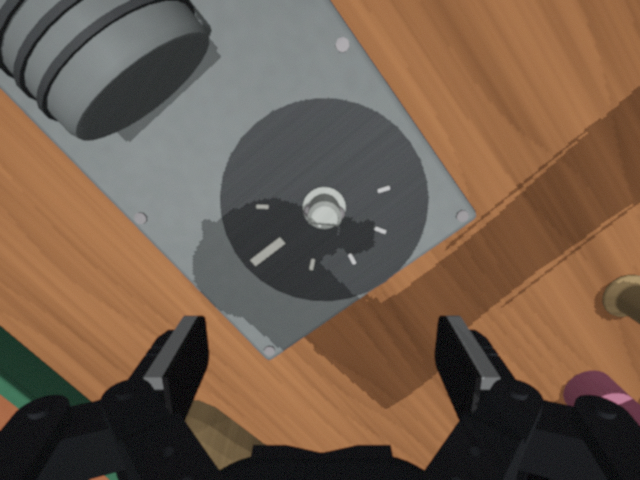

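The wrist view shows the dial centred near (324,200), the long mark at (268,251) and the shaft top at (323,213). I'll zoom in and fit the plate and the mark, projected onto a world grid.

```bash
cat >> h.py <<'E'
def load(fn):
    z=np.load(fn); d=dict(R=z["R"],t=z["t"]); d.update(zip(("fx","fy","cx","cy"),z["k"])); return d
def save(d,fn): np.savez(fn,R=d["R"],t=d["t"],k=[d[k] for k in("fx","fy","cx","cy")])
def ortho(img,d,c,half,z,N=390):
    # world-grid picture at height z: up=+x, left=+y
    s=np.linspace(half,-half,N); X,Y=np.meshgrid(c[0]+s,c[1]+s,indexing='ij')
    P=np.stack([X,Y,np.full_like(X,z)],-1)@np.array(d["R"]).T+np.array(d["t"])
    u=d["fx"]*P[...,0]/P[...,2]+d["cx"]; v=d["fy"]*P[...,1]/P[...,2]+d["cy"]
    return cv2.remap(img,u.astype(np.float32),v.astype(np.float32),cv2.INTER_CUBIC)
E
python3 - <<'E'
from h import *
d=load("w1.npz"); im=cv2.imread('pics/w1.png'); c=(0.537,-0.138)
a=ortho(im,d,c,0.08,0.077); b=ortho(im,d,c,0.025,0.109)
cv2.imwrite('pics/o1.png',np.hstack([a,b]))
# white mark
o=ortho(im,d,c,0.1,0.077,1000).astype(int); 
g=o.min(2); sat=o.max(2)-g
m=((g>120)).astype(np.uint8)
n,l,st,ce=cv2.connectedComponentsWithStats(m)
for i in range(1,n):
    if st[i,4]>300:
        ys,xs=np.where(l==i); (cx,cy),wh,ang=cv2.minAreaRect(np.c_[xs,ys].astype(np.float32))
        w=(c[0]+0.1-cy*0.2/999,c[1]+0.1-cx*0.2/999)
        print(st[i,4],np.round(w,4),np.round(np.array(wh)*.2,1),ang)
E
```

```text
231029 [ 0.5378 -0.1447] [198.2 186.4] 90.0
6208 [ 0.5986 -0.1373] [34.   7.2] 90.0
810 [ 0.5756 -0.1038] [10.4  3.4] 50.52753829956055
815 [ 0.5753 -0.1706] [ 3.5 10.1] 41.00908660888672
20697 [ 0.5346 -0.1373] [36.  35.2] 22.543060302734375
1163 [ 0.545  -0.0859] [11.5  4.5] 11.309932708740234
1150 [ 0.51  -0.092] [ 4.6 11.2] 60.01836013793945
1161 [ 0.487  -0.1192] [ 4.4 11.2] 20.323137283325195
```

View pics/o1.png

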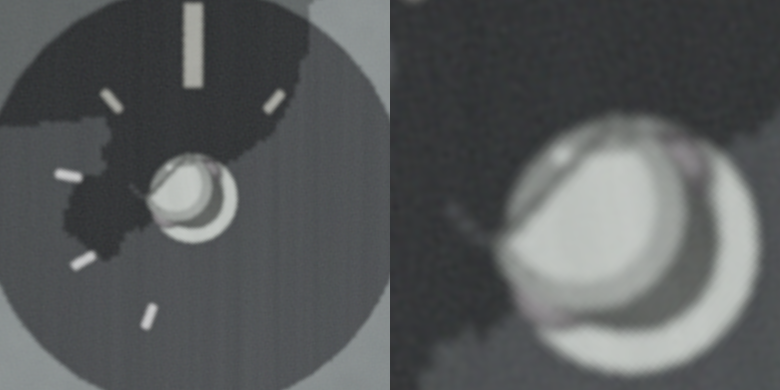

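Fitting the marks gives an axis of (0.5356, -0.1372) and a mark yaw of about 0. All the small marks lie 52 mm out and the long one 63 mm, so this is consistent. Now for the angle of the flat.

```bash
python3 - <<'E'
from h import *
d=load("w1.npz"); im=cv2.imread('pics/w1.png'); c=(0.5356,-0.1372)
N=780;half=0.02
b=ortho(im,d,c,half,0.109,N)
cv2.imwrite('pics/o2.png',b[:600])
g=cv2.GaussianBlur(b.min(2),(0,0),3)
# for a set of normal angles: projected bright/dark edge sharpness: rotate and average rows
best=[]
k=N/(2*half*1000)
for a in np.arange(0.4,1.5,0.02):
    n=np.array([-np.sin(a),-np.cos(a)]); t=np.array([n[1],-n[0]])
    s=np.arange(0,11,0.1); w=np.arange(-5,5.01,0.2)
    S,W=np.meshgrid(s,w); u=N/2+k*(S*n[0]+W*t[0]); v=N/2+k*(S*n[1]+W*t[1])
    I=cv2.remap(g,u.astype(np.float32),v.astype(np.float32),cv2.INTER_LINEAR).astype(float)
    m=I.mean(0); gr=np.gradient(m); best.append((a,gr.min(),s[gr.argmin()],gr.max(),s[gr.argmax()]))
best=np.array(best); 
print(np.round(best[::3],2)); print(best[best[:,1].argmin()])
E
```

```text
[[ 0.4  -3.3   8.8   0.08 10.8 ]
 [ 0.46 -3.61  8.2   0.29  6.  ]
 [ 0.52 -3.93  8.4   0.66  5.9 ]
 [ 0.58 -4.08  8.3   0.98  5.6 ]
 [ 0.64 -4.23  8.    1.37  5.4 ]
 [ 0.7  -4.31  7.8   1.75  5.2 ]
 [ 0.76 -4.36  7.9   2.08  5.2 ]
 [ 0.82 -4.42  7.8   2.08  5.1 ]
 [ 0.88 -4.75  7.7   1.99  5.1 ]
 [ 0.94 -4.49  7.7   1.46  5.1 ]
 [ 1.   -4.17  8.    0.71  5.2 ]
 [ 1.06 -4.07  8.    0.18 10.5 ]
 [ 1.12 -3.88  7.9   0.18 10.9 ]
 [ 1.18 -3.72  8.2   0.15 10.3 ]
 [ 1.24 -3.5   8.3   0.1  10.3 ]
 [ 1.3  -3.28  8.6   0.1  10.9 ]
 [ 1.36 -3.23  8.4   0.06 10.9 ]
 [ 1.42 -3.12  8.7  -0.02 10.9 ]
 [ 1.48 -3.02  8.5  -0.04 10.9 ]]
[ 0.88       -4.75490196  7.7         1.99019608  5.1       ]
```

View pics/o2.png

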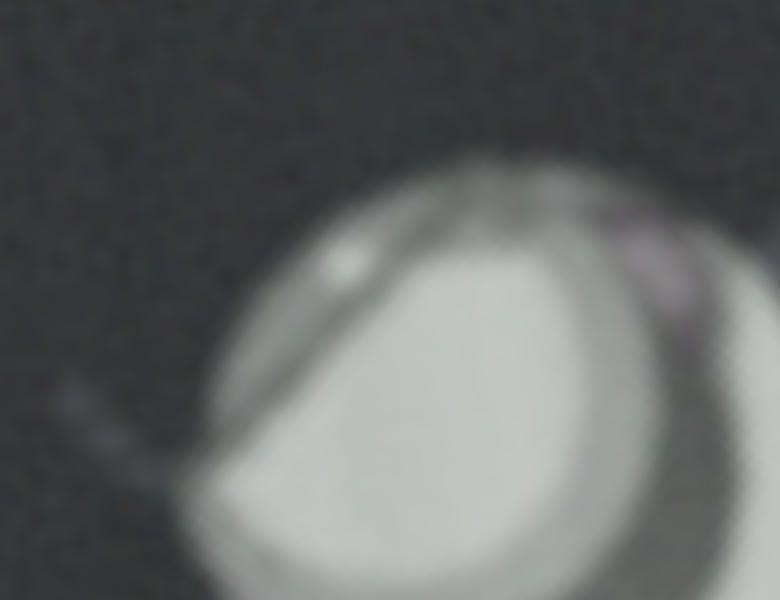

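```bash
python3 - <<'E'
from h import *
d=load("w1.npz"); im=cv2.imread('pics/w1.png'); c=(0.5356,-0.1372)
N=780;half=0.02
g=cv2.cvtColor(ortho(im,d,c,half,0.109,N),cv2.COLOR_BGR2GRAY).astype(np.float32)
for a0 in (0.75,0.82,0.9):
  n=np.array([-np.sin(a0),-np.cos(a0)]); t=np.array([-n[1],n[0]])
  base=np.array([318,375.])
  P=[];Q=[]
  for w in np.arange(-95,96,5):
    s=np.arange(-45,70,1.); pts=base+w*t+s[:,None]*n
    I=cv2.remap(g,pts[:,0].astype(np.float32)[None],pts[:,1].astype(np.float32)[None],cv2.INTER_LINEAR)[0]
    gr=np.gradient(cv2.GaussianBlur(I[None],(0,0),4)[0]); i=gr.argmin(); P.append(base+w*t+s[i]*n)
    j=np.argmin(I[:90]); Q.append(base+w*t+s[j]*n)
  for X in (P,Q):
    vx,vy,x,y=cv2.fitLine(np.array(X,np.float32),cv2.DIST_HUBER,0,.01,.01).ravel()
    if vx<0: vx,vy=-vx,-vy
    print(a0,"a=",round(float(np.arctan2(-vy,vx)),3), "edge ang→normal", round(float(np.arctan2(-vy, vx)),3))
E
```

```text
0.75 a= 0.86 edge ang→normal 0.86
0.75 a= 0.824 edge ang→normal 0.824
0.82 a= 0.858 edge ang→normal 0.858
0.82 a= 0.809 edge ang→normal 0.809
0.9 a= 0.858 edge ang→normal 0.858
0.9 a= 0.818 edge ang→normal 0.818
```

The flat's angle is about 0.84 rad anticlockwise of the mark, within the stated 0.7 to 1.3. Now to the knob.

```bash
python3 - <<'E'
from h import *
arm.move_ptp([0.548,0.297,0.22],[np.pi,0,1.39-np.pi])
d=snap("wrist","w2.png"); save(d,"w2.npz")
for n in ("knob","knob_bar"):
    for r in arm.mark_of(n,"wrist"): print(n,round(r["p"],2),np.round(r["at"],4),w2px(d,r["at"]).astype(int))
print(arm.get_state()["t"])
b=ortho(d["pixels"],d,(0.548,0.297),0.06,0.076,400);b2=ortho(d["pixels"],d,(0.548,0.297),0.06,0.04,390)
cv2.imwrite('pics/o3.png',np.hstack([b[:390,:390],b2]))
E
```

```text
knob 0.79 [ 0.4335  0.2622 -0.0024] [441 136]
knob 0.74 [0.3688 0.338  0.0008] [518 206]
knob 0.71 [ 5.520e-01  2.953e-01 -3.000e-04] [317 196]
knob_bar 0.97 [0.4413 0.2616 0.0768] [461 147]
knob_bar 0.95 [0.3642 0.335  0.0789] [573 227]
knob_bar 0.79 [0.5533 0.2957 0.0754] [314 220]
5.25
```

View pics/w2.png

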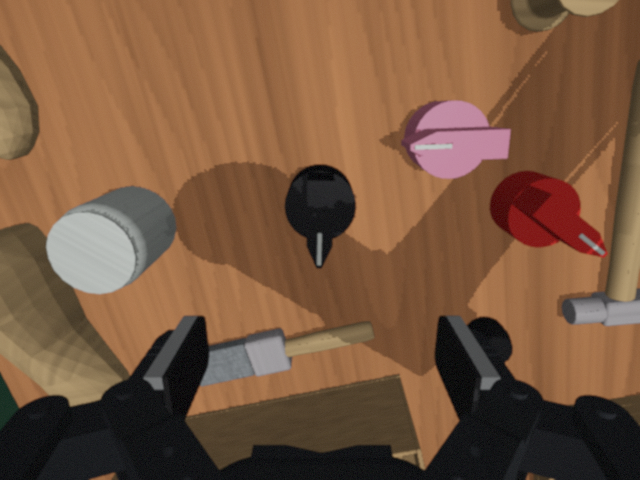

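View pics/o3.png

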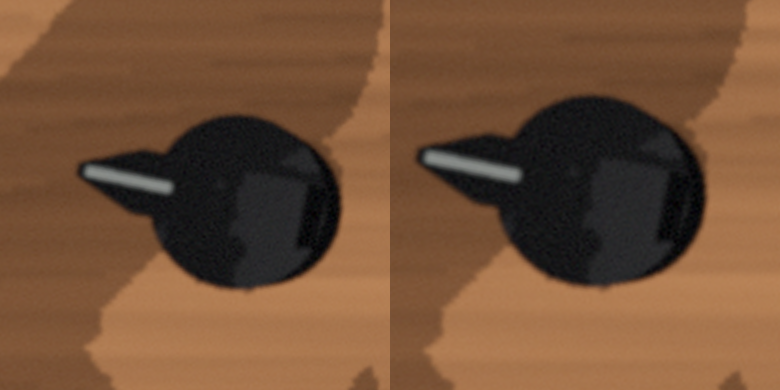

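The black knob is at (320,203) and its pointer line runs to (319,265). I'll refine the line numerically and grasp.

```bash
python3 - <<'E'
from h import *
d=load("w2.npz"); im=cv2.imread('pics/w2.png'); c=(0.548,0.297); N=1200
o=ortho(im,d,c,0.06,0.076,N); 
ref=ortho(im,d,c,0.06,0.04,N)
m=(o.min(2)>85).astype(np.uint8); m[:,600:]=0
n,l,st,ce=cv2.connectedComponentsWithStats(m); i=1+st[1:,4].argmax()
ys,xs=np.where(l==i); r=cv2.minAreaRect(np.c_[xs,ys].astype(np.float32)); 
X=np.c_[c[0]+.06-ys*.12/(N-1),c[1]+.06-xs*.12/(N-1)]
v=np.linalg.svd(X-X.mean(0),full_matrices=False)[2][0]; v*=np.sign(v[1])
print(r,X.mean(0),np.arctan2(v[1],v[0]),"end",X.mean(0)+v*((X-X.mean(0))@v).max(), "line len",np.ptp((X-X.mean(0))@v))
# lateral centre of the hub: black mask perpendicular to v
for im2,z in ((ref,.04),(o,.076)):
    k=(im2.max(2)<60).astype(np.uint8); n,l,st,ce=cv2.connectedComponentsWithStats(k); i=l[600,660]
    ys,xs=np.where(l==i); B=np.c_[c[0]+.06-ys*.12/(N-1),c[1]+.06-xs*.12/(N-1)]-X.mean(0)
    s=B@v; w=B@np.array([-v[1],v[0]]); print(z,"s",s.min(),s.max(),"w",w.min(),w.max())
E
```

```text
((384.9883117675781, 538.05517578125), (265.1327819824219, 36.725746154785156), 11.94417667388916) [0.5541473  0.31854671] 1.362847156210846 end [0.55687089 0.33145477] line len 0.026535537834961393
0.04 s -0.05896198824818275 0.030794879470923537 w -0.029379374650409983 0.02879468906469774
0.076 s -0.06435337232859376 0.015367325504342624 w -0.026141405188907896 0.02549670131083244
```

```bash
python3 - <<'E'
from h import *
y=1.363-np.pi; o=[np.pi,0,y]
arm.move_ptp([0.549,0.2945,0.12],o)
print(arm.move_l([0.549,0.2945,0.047],feed=0.1,guard=15), arm.get_state()["tool_pos"])
arm.clamp(80); s=arm.get_state(); print(s["opening"],s["contact_force"],s["t"])
arm.move_l([0.549,0.2945,0.25],feed=0.2)
s=arm.get_state(); print(s["opening"],s["contact_force"],s["wrist_torque"],s["t"])
d=snap("wrist","w3.png");save(d,"w3.npz"); snap("side","s3.png")
E
```

```text
False [0.54950828 0.29480605 0.04797892]
0.01848821455303359 [-0.15554115  0.5198605   1.9104308 ] 7.2333
0.01913520128992602 [-0.17713457 -0.39156384 -1.71057061] [ 0.04530204  0.0065413  -0.03302366] 8.4
```

View pics/w3.png

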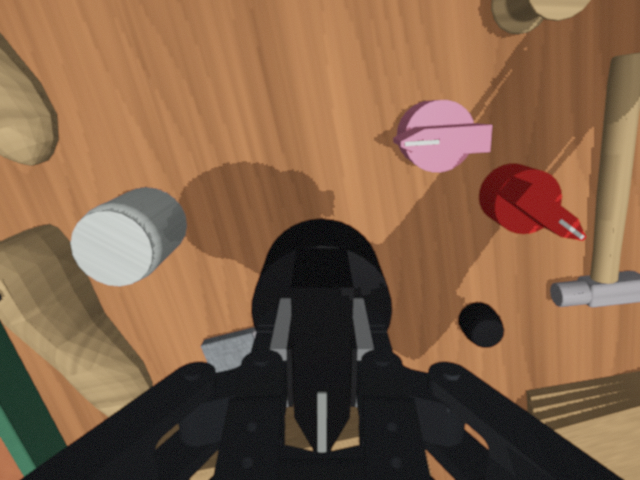

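View pics/s3.png

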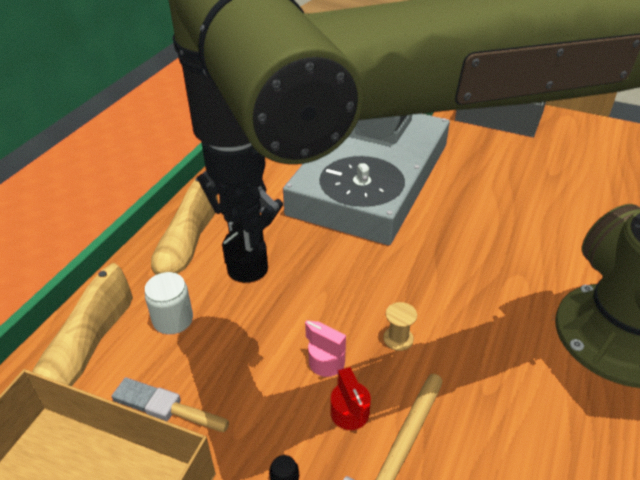

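The knob is held cleanly, with the bar between the pads at (322,300) and the pointer tip near (321,453). I'll measure the knob's offset in the hand.

```bash
python3 - <<'E'
from h import *
d=load("w3.npz"); s=arm.get_state(); p=np.array(s["tool_pos"]); print(p,s["eef_rot"])
im=cv2.imread('pics/w3.png'); cv2.imwrite('pics/c3.png',cv2.resize(im[200:480,230:420],None,fx=2,fy=2,interpolation=cv2.INTER_CUBIC))
z=p[2]+0.028
y=s["eef_rot"][2]; ex=np.array([np.cos(y),np.sin(y)]); ey=np.array([-ex[1],ex[0]])
for uv,zz in (((321,453),z),((322,393),z),((322.5,452),z),((294,249),z),((351,249),z),((322,220),z-.036)):
    q=px2w(d,*uv,zz)[:2]-p[:2]; print(uv,"tool x",q@ex,"ey",q@ey)
E
```

```text
[0.54856831 0.29428165 0.24823519] [ 3.13979208e+00 -2.11572708e-03 -1.77849241e+00]
(321, 453) tool x -0.03919606018101598 ey -0.0003063877467226164
(322, 393) tool x -0.012163905612649425 ey -0.0006868187776066866
(322.5, 452) tool x -0.038719461132337214 ey -0.0008616670470196171
(294, 249) tool x 0.041354745595803655 ey 0.007839901620379614
(351, 249) tool x 0.04132745724456396 ey -0.009561931678092765
(322, 220) tool x 0.04007087840739672 ey -0.000826074811147249
```

View pics/c3.png

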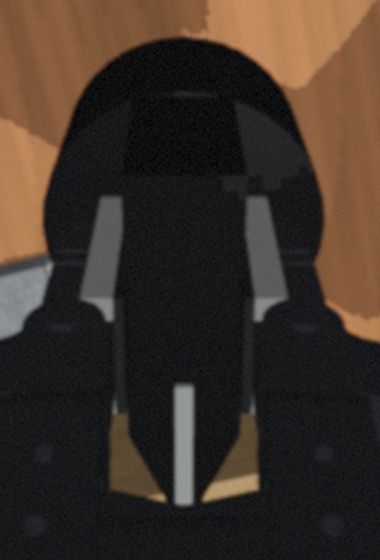

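```bash
python3 - <<'E'
from h import *
o=[np.pi,0,0.84-np.pi]
arm.move_ptp([0.5356,-0.1372,0.2],o); arm.wait(0.3)
s=arm.get_state(); print(s["tool_pos"],s["eef_rot"],s["contact_force"],s["opening"],s["t"])
d=snap("wrist","w4.png");save(d,"w4.npz")
e=snap("side","s4.png"); cv2.imwrite('pics/c4.png',cv2.resize(e["pixels"][80:260,270:470],None,fx=3,fy=3))
E
```

```text
[ 0.53581103 -0.13668494  0.19997276] [ 3.14154735e+00 -2.94280582e-05 -2.30064941e+00] [-0.15827358 -0.09720024 -1.84314299] 0.01867975022825854 10.4
```

View pics/w4.png

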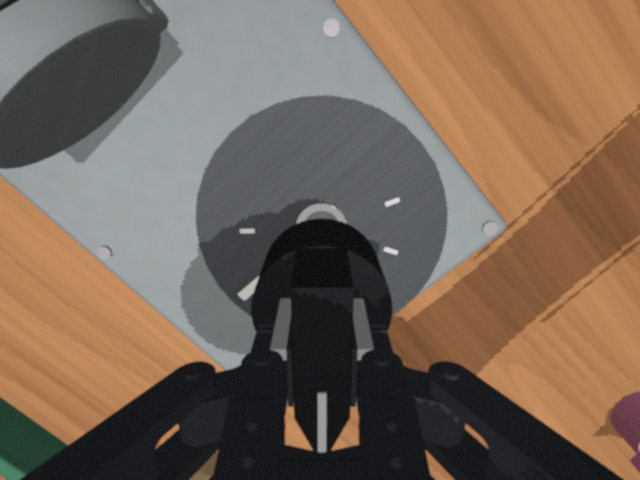

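View pics/c4.png

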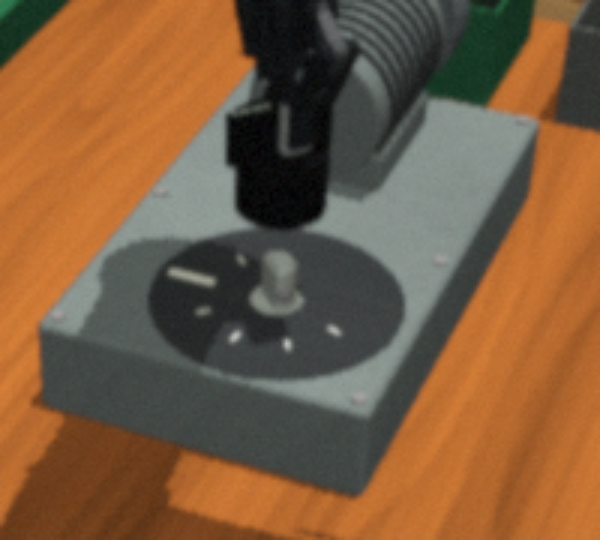

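The knob is centred over the shaft: the foot ring is at (321,213) and the hub axis is at column 321. Next is a guarded descent.

```bash
python3 - <<'E'
from h import *
def st(l):
    s=arm.get_state(); print(l,np.round(s["tool_pos"],4),np.round(s["contact_force"],1),np.round(s["wrist_torque"],2),round(s["opening"],4),s["t"])
for z in (0.160,0.152,0.145):
    g=arm.move_l([0.5356,-0.1372,z],feed=0.06,guard=8); st((z,g))
    if g: break
E
```

```text
(0.16, False) [ 0.5358 -0.1373  0.1604] [ 0.4  0.2 -1.2] [-0.   -0.06 -0.03] 0.0189 11.3167
(0.152, False) [ 0.5353 -0.1372  0.1514] [ 0.6  1.3 -1.2] [-0.04  0.06 -0.04] 0.019 11.6
(0.145, False) [ 0.5353 -0.1372  0.1444] [ 0.6  0.3 -0.9] [-0.04  0.01  0.01] 0.019 11.8667
```

It has entered freely, about 12 mm past the shaft top with almost no force. Now I'll press it home.

```bash
python3 - <<'E'
from h import *
def st(l):
    s=arm.get_state(); print(l,np.round(s["tool_pos"],4),np.round(s["contact_force"],1),np.round(s["wrist_torque"],2),round(s["opening"],4),s["t"])
for z in (0.138,0.132,0.127,0.1225):
    g=arm.move_l([0.5356,-0.1372,z],feed=0.06,guard=35); st((z,g))
    if g: break
arm.wait(0.3); st('w')
e=snap("side","s5.png"); cv2.imwrite('pics/c5.png',cv2.resize(e["pixels"][80:260,270:470],None,fx=3,fy=3))
E
```

```text
(0.138, False) [ 0.5359 -0.1372  0.139 ] [-1.3  1.   5. ] [0.55 0.8  0.05] 0.0191 12.1333
(0.132, False) [ 0.5358 -0.137   0.1318] [ 2.   1.5 -0.8] [ 0.31 -0.26  0.  ] 0.0188 12.3833
(0.127, False) [ 0.5352 -0.1368  0.1253] [ 1.6 -0.4 -6.8] [ 0.18 -0.88  0.01] 0.0186 12.6333
(0.1225, False) [ 0.5356 -0.1371  0.1223] [ 1.4  1.3 -1.8] [ 0.47 -0.47 -0.06] 0.0188 12.8833
w [ 0.5356 -0.1371  0.1224] [ 2.5  1.6 -2.2] [ 0.61 -0.59 -0.05] 0.0186 13.1833
```

View pics/c5.png

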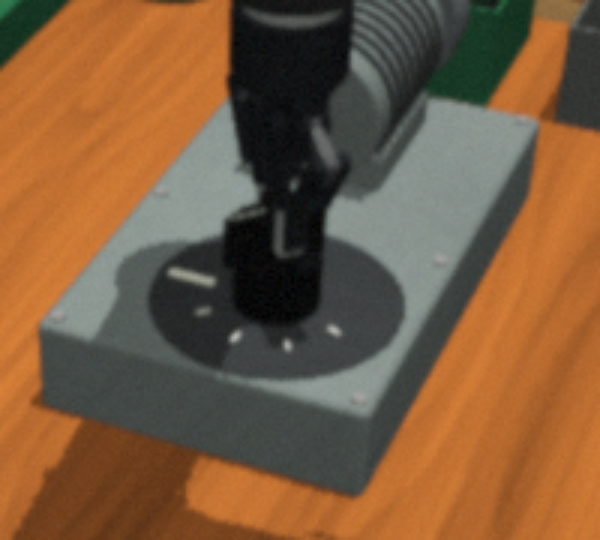

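The force rose and then turned to pulling down, so it has snapped. I'll push further to confirm it has bottomed.

```bash
python3 - <<'E'
from h import *
def st(l):
    s=arm.get_state(); print(l,np.round(s["tool_pos"],4),np.round(s["contact_force"],1),np.round(s["wrist_torque"],2),round(s["opening"],4),s["t"])
for z in (0.1205,0.1185,0.1165,0.1145):
    g=arm.move_l([0.5356,-0.1372,z],feed=0.03,guard=18); arm.wait(0.1);st((z,g))
    if g or arm.get_state()["contact_force"][2]>14: break
E
```

```text
(0.1205, False) [ 0.5358 -0.1372  0.1222] [-1.4  3.3  5.7] [ 1.36  0.69 -0.03] 0.0185 13.5833
(0.1185, False) [ 0.5359 -0.1373  0.1221] [-5.5  5.9 14.4] [ 2.27  2.3  -0.08] 0.0189 13.9333
```

It stopped at z 0.1222 with 14 N upward, so the underside is at about 0.074 to 0.075 and the knob is home. I'll relax the push, then turn it clockwise with joint 6 only.

```bash
python3 - <<'E'
from h import *
def st(l):
    s=arm.get_state(); print(l,np.round(s["tool_pos"],4),np.round(s["eef_rot"],3),np.round(s["contact_force"],1),np.round(s["wrist_torque"],2),round(s["opening"],4),s["t"])
arm.move_l([0.5356,-0.1372,0.1218],feed=0.03); arm.wait(0.3); st('relax')
for y in (0.63,0.42,0.21,0.0):
    q=arm.solve_ik([0.5356,-0.1372,0.1218],[np.pi,0,y-np.pi]); j=np.array(arm.get_state()["joint_pos"])
    if np.abs(q-j).max()>0.3: print("big",q,j);break
    arm.goto_joints(q); arm.wait(0.1); st(y)
d=snap("wrist","w6.png");save(d,"w6.npz")
e=snap("side","s6.png"); cv2.imwrite('pics/c6.png',cv2.resize(e["pixels"][80:260,270:470],None,fx=3,fy=3))
E
```

```text
relax [ 0.5359 -0.1373  0.1222] [-3.141  0.    -2.302] [0.7 1.7 3.9] [ 0.74 -0.16  0.  ] 0.019 14.4917
0.63 [ 0.5358 -0.1372  0.1222] [-3.141e+00  1.000e-03 -2.508e+00] [0.7 1.8 5.3] [ 1.05 -0.04 -0.06] 0.0185 14.9083
0.42 [ 0.5358 -0.1372  0.1222] [-3.141e+00  1.000e-03 -2.718e+00] [0.  3.3 5.5] [ 1.13  0.06 -0.13] 0.019 15.325
0.21 [ 0.5357 -0.1371  0.1222] [ 3.142  0.    -2.928] [-1.5  3.4  6.8] [ 1.22  0.19 -0.09] 0.0191 15.7417
0.0 [ 0.5356 -0.137   0.1222] [ 3.141  0.    -3.137] [-1.5  3.   5.6] [ 1.51  0.35 -0.07] 0.0188 16.1583
```

View pics/w6.png

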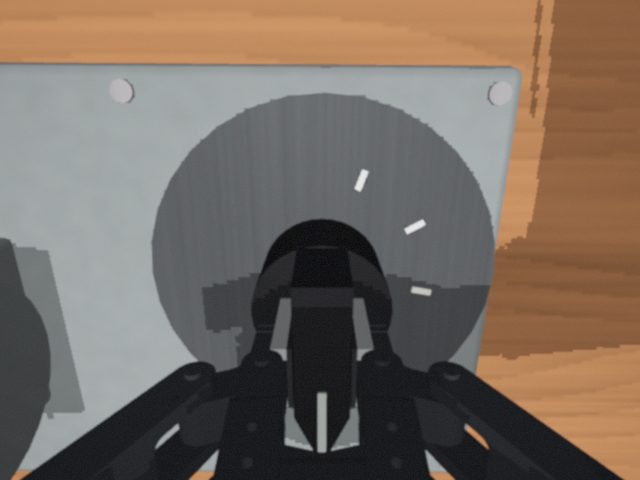

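View pics/c6.png

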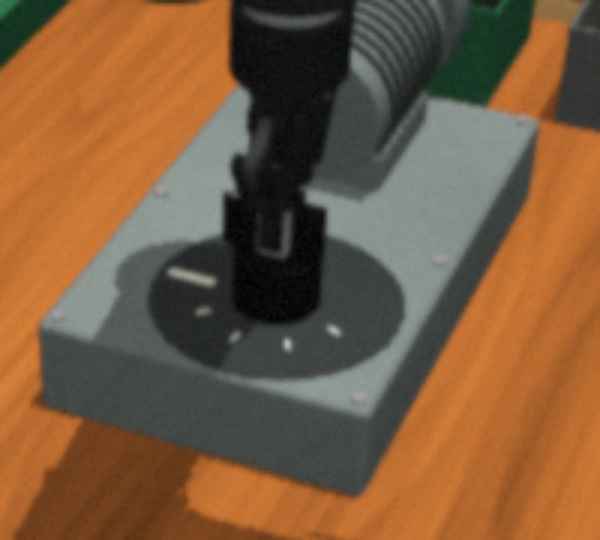

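The side view shows the pointer towards the long mark. I'll release, lift and check.

```bash
python3 - <<'E'
from h import *
arm.ungrasp(); arm.wait(0.2)
arm.move_l([0.5356,-0.1372,0.27],feed=0.12)
s=arm.get_state(); print(s["tool_pos"],s["contact_force"],s["t"])
d=snap("wrist","w7.png");save(d,"w7.npz")
b=ortho(d["pixels"],d,(0.56,-0.1372),0.08,0.151,390);b2=ortho(d["pixels"],d,(0.56,-0.1372),0.08,0.077,390)
cv2.imwrite('pics/o7.png',np.hstack([b,b2]))
c=(0.56,-0.1372);N=1000
def comp(z,thr,amin):
    o=ortho(d["pixels"],d,c,0.08,z,N); m=(o.min(2)>thr).astype(np.uint8); n,l,st,_=cv2.connectedComponentsWithStats(m)
    for i in range(1,n):
        if amin<st[i,4]<12000:
            ys,xs=np.where(l==i); X=np.c_[c[0]+.08-ys*.16/(N-1),c[1]+.08-xs*.16/(N-1)]
            v=np.linalg.svd(X-X.mean(0),full_matrices=False)[2][0]; L=np.ptp((X-X.mean(0))@v);v*=np.sign(v[0]) 
            print(z,X.mean(0).round(4),"ang",round(float(np.arctan2(v[1],v[0])),3),"len",L.round(4))
comp(.151,95,400); comp(.077,95,400)
e=snap("side","s7.png"); cv2.imwrite('pics/c7.png',cv2.resize(e["pixels"][80:260,270:470],None,fx=3,fy=3))
for cc in("wrist","side"):
    for r in arm.mark_of("knob",cc): print(cc,round(r["p"],2),np.round(r["at"],4))
    for r in arm.mark_of("knob_bar",cc): print(cc,"bar",round(r["p"],2),np.round(r["at"],4))
E
```

```text
[ 0.53537385 -0.13709546  0.26901643] [-0.03651216 -0.50484847  0.1492703 ] 18.5
0.151 [ 0.5773 -0.1376] ang 1.132 len 0.0074
0.151 [ 0.5601 -0.1367] ang 0.004 len 0.0264
0.151 [ 0.5481 -0.1114] ang 0.68 len 0.009
0.151 [ 0.5479 -0.1633] ang -0.7 len 0.0089
0.151 [ 0.5242 -0.0975] ang 1.39 len 0.0098
0.151 [ 0.4898 -0.0724] ang 0.209 len 0.0343
0.151 [ 0.497  -0.1023] ang -1.049 len 0.0098
0.151 [ 0.4817 -0.1241] ang -1.301 len 0.0053
0.077 [ 0.613  -0.1375] ang 1.167 len 0.0095
0.077 [ 0.591  -0.1363] ang 0.004 len 0.034
0.077 [ 0.5755 -0.1038] ang 0.687 len 0.0116
0.077 [ 0.5752 -0.1704] ang -0.699 len 0.0115
0.077 [ 0.5448 -0.0859] ang 1.392 len 0.0126
0.077 [ 0.5099 -0.092 ] ang -1.05 len 0.0127
0.077 [ 0.487  -0.2129] ang -0.411 len 0.0262
0.077 [ 0.4867 -0.0613] ang 0.412 len 0.0245
0.077 [ 0.487  -0.1191] ang -0.343 len 0.0125
wrist 0.6 [ 0.539  -0.1402  0.0749]
wrist bar 0.61 [ 0.5402 -0.1368  0.15  ]
side 0.95 [0.436  0.2616 0.0013]
side 0.83 [0.3677 0.334  0.0024]
side bar 0.7 [ 0.5333 -0.1352  0.1544]
side bar 0.62 [0.3684 0.3354 0.0742]
side bar 0.58 [0.4393 0.2621 0.0771]
side bar 0.46 [ 0.5555 -0.2478  0.0032]
```

View pics/o7.png

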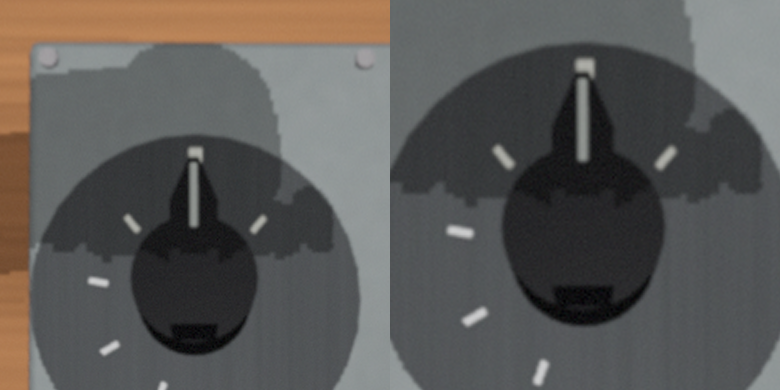

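View pics/c7.png

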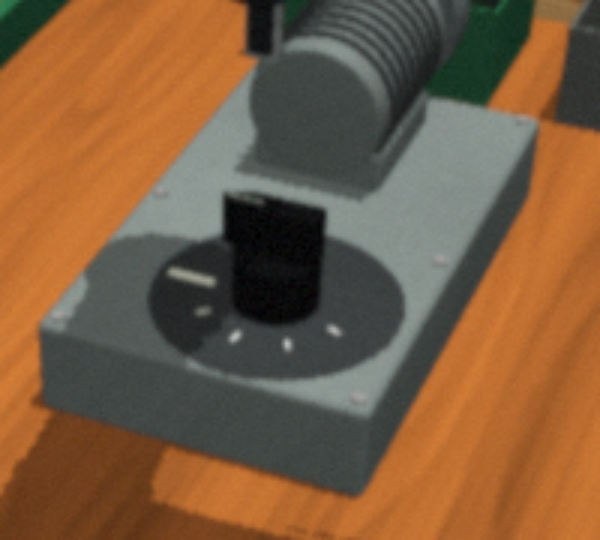

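```bash
python3 - <<'E'
from h import *
arm.wait(0.3); arm.close_job()
E
```

```text
the job is handed in; nothing more can be done
```

The black pointer knob is back on the D-shaft, snapped home and turned clockwise to the long mark. I let go of it and handed the job in at about 19 s of the 48 s allowed. No verdict was reported.

- **Seating:** The knob slid on with its flat aligned at about 0.84 rad. The sprung balls resisted and then drew it down. It stopped at the expected height against a 14 N push, with the underside computed at about 74 to 75 mm (panel at 75 mm).
- **Pointing and release:** After release and lift-off, the pointer line measured about 0.004 rad from the mark in the wrist picture. The side picture shows the knob upright, with the gripper clear of it.
- **Disagreements:** The networks placed the knob's axis up to about 5 mm off my fit from the dial marks, and differed by about 4 mm on the bar's height. I judged these to be detection error, since the knob went on without jamming and bottomed. In the last side picture the network found the knob's bar but did not report the knob itself.
- **Not checked:** I did not re-measure the positions of the other things on the bench. The robot did nothing near them except pick up the knob.

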